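# Release the swing stop and open the bag press

## Robot

A 7-joint arm with a two-finger parallel gripper is mounted at the origin on the work surface; the furniture and walls round the work are solid. World frame = base frame: x ahead of the robot, y to its left, z up, the work surface at z = 0. Lengths are in m, angles in rad, forces in N, time in s.
With the tool pointing down it reaches from about 0.4 to 0.85 m from the base axis. Payload 4.5 kg.
Tool frame: the origin (TCP) lies on the centre line of the jaws, within the pads' length; the fingertips stand 8 mm ahead of it and the grasp point (between the pads) lies 11 mm behind it; z points along the fingers, x is the direction in which the jaws open and shut, and the axes are right-handed (so a half turn about z gives the same grasp; the last joint's range is limited). The gripper opens to 88 mm and grips with 3 to 60 N. Pads are 18 mm wide; open, the fingers measure 123 mm over their backs; the gripper's body (75 mm by 187 mm) begins 45 mm behind the grasp point.
Start: joints at [1.191, 0.689, -0.195, 1.565, 0.157, 0.902, -0.215], TCP at [0.251, -0.572, 0.247] pointing down, gripper open.
Joint ranges: [-3.01, 3.01], [-0.46, 2.08], [-1.47, 1.51], [0.13, 2.56], [-1, 4.14], [0.04, 2.09], [-2.66, 2.66]. Speed limits (rad/s): [2.57, 2.57, 3.14, 3.14, 3.14, 3.14, 3.14].

## Interface

Orientations are given as a unit quaternion [x, y, z, w].
In Python, from plant import get_state, snapshot, finish_job, boxes_of, pinpoint gives the robot as it stands.
- The arm moves only by the shell command python3 -m creep 'ROWS' [FORCE]. ROWS is JSON, a list of rows, each an object with "hand": the finger opening in m, from 0 to 0.0881; "slide": the shift along the tool's x, y, z in m, a list of three; "turn": the turn about the tool's z in degrees. A call has 1 to 5 rows; each row shifts and turns the commanded pose from where the row before left it, along the tool's axes as they then stand; what a row does not reach is not made up. A row lasts 1/8 s, in which the tool goes at most 62.5 mm and 10.7 degrees, less where a joint would pass 70% of its speed; a pose out of reach is approached as far as the arm can. A call is refused whole if a number of a shift passes 0.0625 or a number of a turn 10.7, either way. A call with a gripper value outside its range is refused whole. The fingers move at their own pace and stop on an object; FORCE is the grip in N (left out, the last holds). Time passes only in rows, so rows that do not move let the fingers close. It gives the time, the measured TCP pose, the force and the opening at its end, in the units of the state.
- get_state(): the state, without advancing time (a new reading comes with each control period).
- snapshot(name): name is "side" or "top"; returns a dict with "frame" (480x640x3 uint8, red, green, blue), "depth" (480x640 float32, m along the optical axis (not along the pixel's ray), 0 where there is no reading), "mtx" (3x3 intrinsics, pixels), "camera_from_world" (4x4, takes a point from world to camera coordinates). Camera axes: x right, y down, z forward; pixel columns grow to the right and rows downward; lengths in m; the calibration is good to about 2 mm. A picture is of the moment at which its call begins.
- finish_job(): hands the job in, once; it reports no verdict.
Trained networks look in a picture, given as the dict that the camera call returned (one of the last four; its "shot" number tells which), for a name from the list of things; names that differ only in an ending like _2 or _b are one class to them, and where a whole thing is asked for, a point or a joint stands for the part that bears it (a point fixed in the world has none). Each returns a list of dicts, best first, with "conf" (0 to 1); they miss things now and then, are a little off and sometimes report something else, mostly with a low value. They report only what shows in the picture. A call takes as long as a camera call.
- boxes_of(target, picture): "uv" ([column, row] in pixels, amid what is visible of it).
- pinpoint(target, picture): "uv" ([column, row] in pixels: a listed point, or the origin of a listed thing).
The state is a dict: "clock": time; "q": joint angles; "qd": joint speeds; "joint_torque": joint torques, N m; "tool_pos": TCP position; "eef_rot": TCP orientation; "contact_force": force on the tool from outside, world axes, zero at the start; "moment": the same for the moment, N m; "opening": opening from 0.0 (shut) to 1.0 (fully open).
Only numpy, scipy, OpenCV 4.12 (cv2) and the standard library are available. Lean on these libraries where they do the work, as an engineer would, in place of code of your own. Each camera call takes 0.05 s, during which the arm holds its last target.

## Task

On the bag press in the middle of the bench, first swing the steel stop bar right out from under the handle by its black pin, while the handle is still up. Then ease the handle down smoothly by its knob, without slamming it, until the front plate is fully open, and leave both there. Do not disturb the other things on the bench.

Things in the scene. Friction and masses are not known exactly. Their poses are not given: they have to be found in the camera images.
- bag_press: bag press alone in mid-bench (not the row at the left), fixed: blue base x -137..173, y -75..75 mm in its frame, top z 60; upright plates (front x 0, rear x 50, to z 255); a rod slopes up 45 deg from the front plate to a black knob. Origin on the bench under the base; its -x (front) points to the knob side, z up. The small grey hook beside the rod (x -80, y 34, to z 116) is fixed, unused
- bag_press_press (a joint): angle of the handle, which carries the clear front plate: 0 = handle up, plate shut; 0.524 rad = fully down on its end stop, plate open. Level hinge axis along bag_press y through plate_hinge; growing values bring the knob down and to the front. 1 to 3 N down on the knob moves it; it stays where left. With the stop bar under the rod it moves no more than about 0.06 rad
- plate_hinge (a point): mid point of the handle's hinge axis, at (-6, 0, 74) mm in the bag_press frame
- handle_knob (a point): centre of the black knob on the handle's end: a rounded grip about 75 mm long in line with the rod, 37 mm thick. At handle angle 0 it is at (-140, -16, 216) mm in the bag_press frame, its top surface straight above 25 mm higher; at 0.524 rad at (-193, -16, 130) mm, the top surface 19 mm higher
- stop_bar (a joint): angle of the swing stop: a flat cranked steel bar (13 mm wide, 10 thick, top at z = 170 mm) turning level on a post at the press base's front left corner. Near 0 its inner arm (80 mm) lies under the handle rod and blocks it; growing values turn it clockwise from above, inner arm out to the front, well clear from 1.3; end stop 1.5 rad. About 0.7 N at the pin; stays where left
- stop_pivot (a point): point on the stop bar's vertical axis, mid-thickness, 165 mm above the bench, at (-105, 62) mm in the bag_press frame
- stop_pin (a point): the middle of the grip pin on the end of the stop bar's outer arm: an upright black pin 12 mm in diameter that stands from the bar's top (z = 170 mm) to z = 208 mm, 66 mm from the pivot axis; this point is at z = 190 mm. At joint 0 it is at (-143, 116) mm in the bag_press frame, and it circles the pivot with the bar
- column (a point): foot of the tall white column (centre, at bench height) that stands on the bench to the right of the press: fixed, solid, 85 mm (x) by 120 mm (y), 1.9 m high, on a 120 x 150 mm foot plate. Its front face is 43 mm nearer the robot than this point. Keep wrist and arm clear of it when coming over from the right
- scale: bystander, loose: round white bench scale, 150 mm across, 36 mm high; origin at the centre of its underside
- timer: bystander, loose: bench timer 82x58x22 mm; origin at the centre of its underside
- wash: bystander, loose: plastic wash bottle with a bent spout, 93x64x201 mm; origin at the centre of its underside
- clips: bystander, loose: open clear box of clips 56x81x30 mm; origin at the centre of its underside
- clamp: bystander, loose: blue plastic tube clamp lying flat, 77x141x7 mm; origin at the centre of its underside
- pad: bystander, loose: note pad 149x106x12 mm; origin at the centre of its underside
- roll: bystander, loose: white label roll lying flat, 68 mm across, 41 mm high; origin at the centre of its underside
- cleaner_bottle: bystander, loose: plastic bottle 68 mm across, 175 mm high; origin at the centre of its underside

How it is judged:
On the way, in this order (a step that is already met when the one before it is completed fails the run):
1. the stop bar is swung out from under the handle while the handle is still up (value of joint stop_bar above 1.2 rad and value of joint bag_press_press below 0.12 rad), for 0.2 s.
2. the handle is fully down and the plate open (value of joint bag_press_press above 0.46 rad), for 0.2 s.
At the end, for the whole second after the job is handed in: the stop bar stands swung out (joint above 1.1 of 1.5 rad), and the handle rests down with the plate open (joint above 0.45 of 0.524 rad, slower than 0.05 rad/s) (value of joint stop_bar above 1.1 rad and value of joint bag_press_press above 0.45 rad and velocity of joint bag_press_press between -0.05 and 0.05 rad/s); the robot touches nothing.
It fails at once if the handle is slammed (faster than 2.5 rad/s, about 0.5 m/s at the knob) (velocity of joint bag_press_press above 2.5 rad/s).
It fails at once if a bystander is shifted by more than 30 mm (distance of any of scale, timer, wash, clips, clamp, pad, roll, cleaner_bottle from where it was at the start of the episode above 0.03 m).
It also fails if it takes over 48 s, if anything falls off the work surface, if the arm or the gripper's body presses on something with over 40 N, if the wrist force passes 120 N, or if a joint passes its speed limit or range.

## Working session

There is one attempt and no reset: what is moved stays moved. The work goes in short steps, Python scripts to look and compute and a shell command to move; the robot and the scene stay as the last step left them, time stands still between calls to the robot, and variables do not carry over. Pictures are saved under pics/ and viewed, and the job is handed in when it is done.

```bash
ls; mkdir -p pics
python3 - <<'E'
from plant import *
import cv2,numpy as np
print(get_state())
for n in ("side","top"):
    s=snapshot(n); cv2.imwrite(f"pics/{n}0.png",s["frame"][:,:,::-1]); np.savez(f"pics/{n}0.npz",**{k:s[k] for k in("depth","mtx","camera_from_world")})
    print(n,s["mtx"],s["camera_from_world"])
    T=np.linalg.inv(s["camera_from_world"])
    for t in ["bag_press","plate_hinge","handle_knob","stop_pivot","stop_pin","column","scale","timer","wash","clips","clamp","pad","roll","cleaner_bottle"]:
        r=pinpoint(t,s)
        for d in r[:2]: 
            u,v=map(float,d["uv"]);z=s["depth"][int(min(479,max(0,v))),int(min(639,max(0,u)))]
            c=np.linalg.inv(s["mtx"])@[u,v,1]*z
            print(t,round(d["conf"],2),np.round(d["uv"],1),(T@[*c,1])[:3].round(3))
E
```

```text
pics
{'clock': 0.0, 'q': array([ 1.19082817,  0.69000027, -0.19452811,  1.56634829,  0.15727965,
        0.90247305, -0.21510089]), 'qd': array([ 5.66006277e-06,  8.86204128e-04,  1.48935650e-03, -5.99372312e-04,
       -8.61844703e-04, -3.62558133e-05,  8.24646223e-04]), 'joint_torque': array([ 3.15486568e-04, -5.27562189e+01, -1.26658145e+00, -1.53428864e+01,
       -5.25982899e-02,  6.58830293e-03,  2.05284255e-04]), 'tool_pos': array([ 0.25100916, -0.57170651,  0.24589906]), 'eef_rot': array([ 8.37298195e-01, -5.46745725e-01, -7.96988936e-04, -4.58455698e-04]), 'contact_force': array([-0.29068557, -0.0547764 ,  0.83472777]), 'moment': array([-0.04000899, -0.06070126, -0.01289283]), 'opening': 0.9984007547519479}
side [[464.24453381   0.         321.94539782]
 [  0.         464.24453381 236.24525574]
 [  0.           0.           1.        ]] [[-0.92023196 -0.3907527  -0.02203306  0.55215158]
 [-0.17737924  0.46659122 -0.86650403  0.19809829]
 [ 0.34886923 -0.7934765  -0.49868357  1.03670696]
 [ 0.          0.          0.          1.        ]]
bag_press 0.63 [309.6 276.9] [0.585 0
[... 1356 characters left out ...]
[318.6 217. ] [0.608 0.048 0.077]
handle_knob 0.7 [329.7 249.7] [0.458 0.037 0.248]
stop_pivot 0.63 [297.  245.5] [0.502 0.113 0.171]
stop_pin 0.69 [209.1 205.3] [0.669 0.343 0.092]
stop_pin 0.65 [278.8 257.3] [0.468 0.159 0.2  ]
scale 0.65 [424.4 278.5] [ 0.416 -0.223  0.025]
timer 0.79 [282.2 286.8] [0.437 0.167 0.021]
wash 0.89 [426.1 200.4] [ 0.63 -0.26  0.06]
wash 0.68 [317.4 219.4] [0.584 0.053 0.123]
clamp 0.59 [218.6 300.3] [0.421 0.343 0.012]
clamp 0.5 [326.5 246.7] [0.469 0.043 0.24 ]
pad 0.63 [363.3 298.4] [ 0.383 -0.05   0.007]
roll 0.75 [386.  230.6] [ 0.56  -0.137  0.041]
cleaner_bottle 0.68 [208.3 209.1] [0.668 0.35  0.07 ]
cleaner_bottle 0.36 [286.1 286.2] [0.437 0.156 0.021]
```

View pics/side0.png

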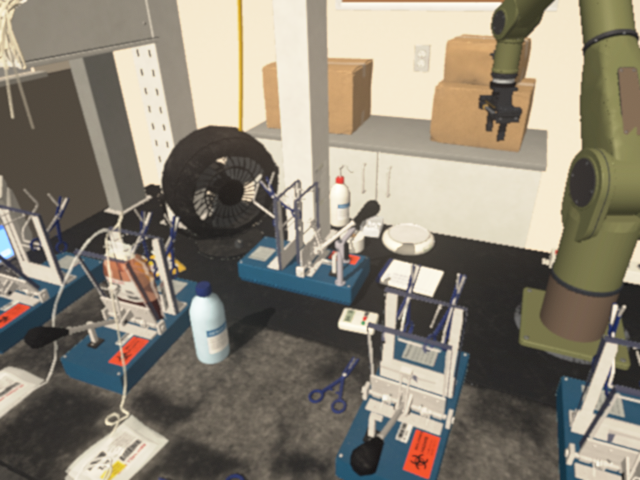

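View pics/top0.png

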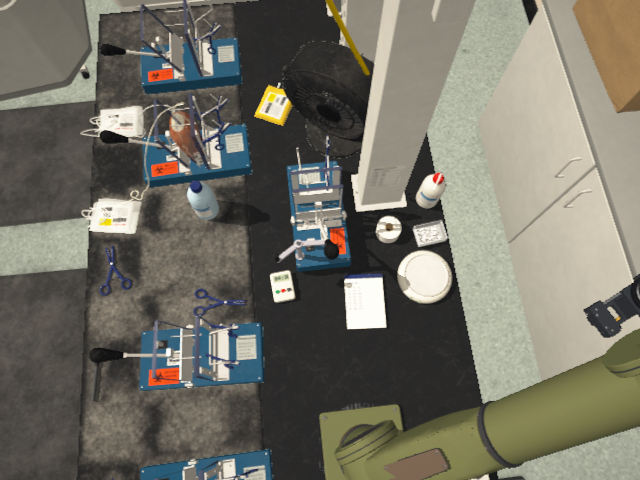

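The press sits at about top (320,215), with its knob at (331,249) and the bar's outer arm reaching to about (279,257). The column foot is at (380,190). I'll zoom in and fit the press pose.

```bash
cat > h.py <<'E'
import numpy as np,cv2
def world(s,u,v,z=None):
    d=np.linalg.inv(s["mtx"])@[u,v,1.]; T=np.linalg.inv(s["camera_from_world"])
    if z is None: return (T@[*(d*s["depth"][int(v),int(u)]),1])[:3]
    o=T[:3,3]; r=T[:3,:3]@d; return o+r*(z-o[2])/r[2]
def proj(s,p):
    c=(s["camera_from_world"]@[*p,1])[:3]; q=s["mtx"]@c; return q[:2]/q[2]
def cloud(s):
    v,u=np.mgrid[:480,:640]; d=s["depth"]; K=np.linalg.inv(s["mtx"])
    c=(np.stack([u,v,np.ones_like(u)],-1)@K.T)*d[...,None]
    T=np.linalg.inv(s["camera_from_world"]); return c@T[:3,:3].T+T[:3,3]
E
python3 - <<'E'
from h import *
s=dict(np.load("pics/top0.npz")); im=cv2.imread("pics/top0.png")
P=cloud(s); hsv=cv2.cvtColor(im,cv2.COLOR_BGR2HSV)
m=(P[...,2]>.05)&(P[...,2]<.07); m[:150]=0;m[280:]=0;m[:,:280]=0;m[:,360:]=0
pts=P[m][:,:2].astype(np.float32); r=cv2.minAreaRect(pts*1000); print(m.sum(),r); print(cv2.boxPoints(r))
cv2.imwrite("pics/top0z.png",cv2.resize(im[145:300,260:460],None,fx=4,fy=4,interpolation=cv2.INTER_CUBIC)[:600,:800])
s=dict(np.load("pics/side0.npz")); im=cv2.imread("pics/side0.png")
cv2.imwrite("pics/side0z.png",cv2.resize(im[160:310,230:430],None,fx=4,fy=4,interpolation=cv2.INTER_CUBIC))
E
```

```text
3046 ((630.767822265625, 22.551963806152344), (313.2960205078125, 203.47398376464844), 0.11645253747701645)
[[473.91333  123.97036 ]
 [474.3269   -79.5032  ]
 [787.6223   -78.86643 ]
 [787.20874  124.607124]]
```

View pics/top0z.png

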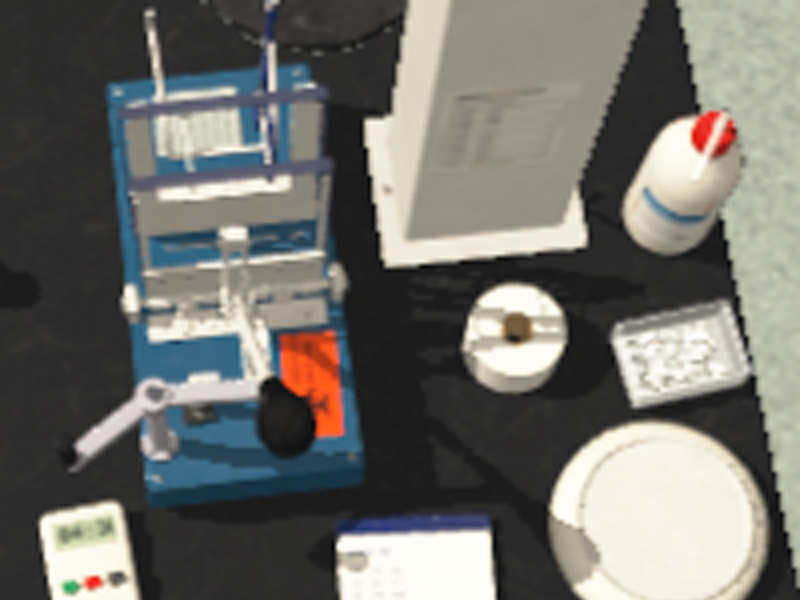

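View pics/side0z.png

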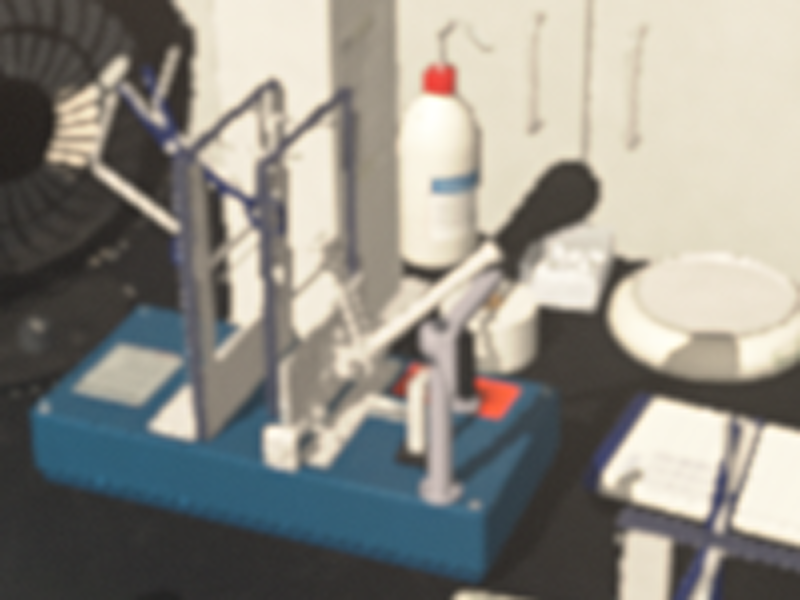

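```bash
cat >> h.py <<'E'
def W(pose,p):
    x,y,a=pose; p=np.asarray(p,float)/1000
    return np.array([x+np.cos(a)*p[0]-np.sin(a)*p[1], y+np.sin(a)*p[0]+np.cos(a)*p[1], p[2]])
E
python3 - <<'E'
from h import *
from scipy.optimize import least_squares
t=dict(np.load("pics/top0.npz")); s=dict(np.load("pics/side0.npz"))
obs=[]
for xy,p in [((108,85),(173,75,60)),((308,68),(173,-75,60)),((360,457),(-137,-75,60)),((147,490),(-137,75,60)),((155,392),(-105,62,170))]:
    obs.append((t,(260+xy[0]/4,145+xy[1]/4),p))
for xy,p in [((35,410),(173,75,60)),((140,310),(173,-75,60)),((555,385),(-137,-75,60)),((490,520),(-137,75,60))]:
    obs.append((s,(230+xy[0]/4,160+xy[1]/4),p))
for c,uv,p in [(t,(329.7,249.7),(-140,-16,216)),(t,(318.6,217),(-6,0,74)),(s,(311.9,252.4),(-6,0,74)),(s,(366.9,213.2),(-140,-16,216)),(s,(336.2,247.4),(-105,62,165))]: obs.append((c,uv,p))
f=lambda q: np.concatenate([proj(c,W(q,p))-uv for c,uv,p in obs])
r=least_squares(f,[.6,.05,0],loss="soft_l1"); print(r.x,np.degrees(r.x[2])); print(f(r.x).reshape(-1,2).round(1))
np.save("pose.npy",r.x)
for n,p in dict(knob=(-140,-16,216),knobdown=(-193,-16,130),pivot=(-105,62,165),pin0=(-143,116,190),hook=(-80,34,116)).items(): print(n,W(r.x,p).round(4))
pv=np.array([-105,62]); v=np.array([-143,116])-pv
for a in np.arange(0,1.51,.1):
    c,s_=np.cos(-a),np.sin(-a); q=pv+[c*v[0]-s_*v[1],s_*v[0]+c*v[1]]
    print(round(a,1),q.round(0),W(r.x,(*q,190)).round(3))
P=cloud(t); m=(P[...,2]>.16)&(P[...,2]<.22); m[:230]=0;m[280:]=0;m[:,:265]=0;m[:,325:]=0
Q=P[m]; print(np.c_[np.argwhere(m)[:,::-1],(Q*1000).round()][::4].astype(int).tolist())
E
```

```text
[ 0.61026885  0.04965424 -0.00445879] -0.2554700258507307
[[-1.  -0.8]
 [ 0.4 -1.5]
 [ 0.8  3.5]
 [-1.3  1. ]
 [-1.4  1.2]
 [-2.7 -0.8]
 [ 0.  -3. ]
 [ 2.  -0.3]
 [-2.  -1.6]
 [ 0.4 -0.9]
 [-0.5  1.6]
 [ 0.2  3.7]
 [-0.8 -1.6]
 [ 3.3 -3.2]]
knob [0.4702 0.0343 0.216 ]
knobdown [0.4172 0.0345 0.13  ]
pivot [0.5055 0.1121 0.165 ]
pin0 [0.4678 0.1663 0.19  ]
hook [0.5304 0.084  0.116 ]
0.0 [-143.  116.] [0.468 0.166 0.19 ]
0.1 [-137.  120.] [0.473 0.17  0.19 ]
0.2 [-132.  122.] [0.479 0.173 0.19 ]
0.3 [-125.  125.] [0.485 0.175 0.19 ]
0.4 [-119.  127.] [0.492 0.177 0.19 ]
0.5 [-112.  128.] [0.498 0.178 0.19 ]
0.6 [-106.  128.] [0.505 0.178 0.19 ]
0.7 [-99. 128.] [0.512 0.178 0.19 ]
0.8 [-93. 127.] [0.518 0.177 0.19 ]
0.9 [-86. 125.] [0.525 0.175 0.19 ]
1.0 [-80. 123.] [0.531 0.173 0.19 ]
1.1 [-74. 120.] [0.537 0.17  0.19 ]
1.2 [-68. 117.] [0.542 0.167 0.19 ]
1.3 [-63. 113.] [0.548 0.163 0.19 ]
1.4 [-58. 109.] [0.553 0.159 0.19 ]
1.5 [-54. 104.] [0.557 0.154 0.19 ]
[[323, 232, 531, 44, 168], [324, 234, 524, 43, 172], [324, 236, 516, 44, 181], [295, 240, 516, 117, 174], [299, 240, 514, 10
[... 1546 characters left out ...]
283, 252, 490, 150, 168], [287, 252, 488, 140, 172], [275, 253, 478, 167, 205], [285, 253, 486, 145, 171], [289, 253, 487, 135, 165], [276, 254, 475, 165, 204], [282, 254, 484, 153, 169], [286, 254, 483, 143, 169], [273, 255, 473, 173, 206], [277, 255, 471, 163, 209], [282, 255, 482, 153, 170], [286, 255, 481, 143, 168], [275, 256, 470, 168, 205], [279, 256, 479, 160, 172], [283, 256, 479, 150, 170], [274, 257, 468, 171, 204], [278, 257, 469, 161, 200], [282, 257, 476, 153, 170], [275, 258, 466, 169, 203], [279, 258, 476, 161, 166], [274, 259, 469, 172, 185], [279, 259, 473, 161, 169], [275, 260, 467, 170, 182], [279, 260, 470, 161, 170], [276, 261, 466, 168, 176], [277, 262, 466, 167, 168]]
```

```bash
python3 -m creep '[{"hand":0.05,"slide":[0,0,-0.035],"turn":10.7},{"hand":0.05,"slide":[0,0,-0.035],"turn":10.7},{"hand":0.05,"slide":[0,0,-0.035],"turn":2.3}]' 6
python3 - <<'E'
from plant import *
from h import *
from scipy.spatial.transform import Rotation as R
s=get_state();print(s["tool_pos"],R.from_quat(s["eef_rot"]).as_matrix().round(3),s["q"].round(2))
t=dict(np.load("pics/top0.npz"))
for u,v in [(277,254),(276,255),(275,254),(276,253)]: print(world(t,u,v,.208).round(4))
# column foot corners, upright left/right
for a,b,z in [(385,262,.01),(585,240,.01),(130,165,.255),(330,160,.255),(125,110,.255),(325,90,.255)]: print(world(t,260+a/4,145+b/4,z).round(3))
P=cloud(t); m=np.zeros((480,640),bool); m[235:265,320:345]=1; m&=(P[...,2]>.19)
Q=P[m]; print(Q.min(0),Q.max(0),Q.mean(0)); 
for x in np.arange(.42,.53,.01):
    k=abs(Q[:,0]-x)<.005
    if k.any(): print(x.round(2),Q[k].max(0).round(3),Q[k].min(0).round(3),np.median(Q[k],0).round(3))
E
```

```text
clock: 1.88
tool_pos: [0.2514, -0.5721, 0.3529]
eef_rot: [-0.706, 0.708, -0.0, -0.0]
contact_force: [0.1, -0.1, -1.1]
opening: 0.68
[ 0.25143002 -0.57209475  0.3528777 ] [[-0.002 -1.    -0.   ]
 [-1.     0.002 -0.   ]
 [ 0.     0.    -1.   ]] [ 1.12  0.58 -0.08  1.42  0.05  1.14 -0.53]
[0.4738 0.1626 0.208 ]
[0.4716 0.1652 0.208 ]
[0.4744 0.1674 0.208 ]
[0.4766 0.1648 0.208 ]
[ 0.641 -0.065  0.01 ]
[ 0.642 -0.213  0.01 ]
[0.626 0.108 0.255]
[ 0.616 -0.013  0.255]
[0.663 0.108 0.255]
[ 0.663 -0.016  0.255]
[0.44085841 0.01669509 0.1909681 ] [0.50707531 0.05218725 0.25081882] [0.46214531 0.03554947 0.23564183]
0.44 [0.445 0.045 0.243] [0.441 0.023 0.226] [0.443 0.033 0.236]
0.45 [0.455 0.051 0.251] [0.445 0.018 0.228] [0.45  0.035 0.242]
0.46 [0.465 0.052 0.251] [0.455 0.017 0.227] [0.46  0.034 0.244]
0.47 [0.475 0.052 0.249] [0.465 0.019 0.228] [0.468 0.036 0.241]
0.48 [0.485 0.048 0.239] [0.475 0.024 0.213] [0.479 0.039 0.23 ]
0.49 [0.494 0.047 0.223] [0.485 0.03  0.202] [0.49  0.039 0.215]
0.5 [0.503 0.046 0.207] [0.496 0.034 0.194] [0.499 0.04  0.201]
0.51 [0.507 0.042 0.192] [0.507 0.04  0.191] [0.507 0.041 0.191]
```

```bash
python3 -m creep '[{"hand":0.05,"slide":[-0.05,-0.025,0],"turn":0},{"hand":0.05,"slide":[-0.05,-0.025,0],"turn":0},{"hand":0.05,"slide":[-0.05,-0.025,0],"turn":0},{"hand":0.05,"slide":[-0.05,-0.02,0],"turn":0},{"hand":0.05,"slide":[-0.05,-0.02,0],"turn":0}]'; python3 -m creep '[{"hand":0.05,"slide":[-0.05,-0.02,0],"turn":0},{"hand":0.05,"slide":[-0.05,-0.02,0],"turn":0},{"hand":0.05,"slide":[-0.05,-0.02,0],"turn":0},{"hand":0.05,"slide":[-0.05,-0.01,0],"turn":0},{"hand":0.05,"slide":[-0.05,-0.01,0],"turn":0}]'
```

```text
clock: 2.5
tool_pos: [0.3669, -0.3205, 0.352]
eef_rot: [0.707, -0.707, 0.0, -0.0]
contact_force: [0.9, -0.5, -0.7]
opening: 0.566
clock: 3.12
tool_pos: [0.4465, -0.0705, 0.3519]
eef_rot: [0.707, -0.707, 0.0, -0.0]
contact_force: [0.3, 0.1, -0.7]
opening: 0.566
```

```bash
python3 -m creep '[{"hand":0.05,"slide":[-0.05,-0.005,0],"turn":0},{"hand":0.05,"slide":[-0.05,-0.005,0],"turn":0},{"hand":0.05,"slide":[-0.05,-0.005,0],"turn":0},{"hand":0.05,"slide":[-0.05,-0.005,0],"turn":0},{"hand":0.05,"slide":[-0.0375,-0.0055,0],"turn":0}]'; python3 -m creep '[{"hand":0.05,"slide":[0,0,0.03],"turn":0},{"hand":0.05,"slide":[0,0,0.03],"turn":0},{"hand":0.05,"slide":[0,0,0.03],"turn":0},{"hand":0.05,"slide":[0,0,0.02],"turn":0},{"hand":0.05,"slide":[0,0,0],"turn":0}]'
python3 - <<'E'
from plant import *
import cv2,numpy as np
o=[]
for n,(r,c) in dict(side=(150,260),top=(170,220)).items():
    s=snapshot(n); o.append(cv2.resize(s["frame"][r:r+130,c:c+170,::-1],None,fx=4,fy=4,interpolation=cv2.INTER_CUBIC))
cv2.imwrite("pics/a.png",cv2.resize(np.vstack(o),(392,600)) if 0 else cv2.resize(np.hstack(o),(800,306)))
E
```

```text
clock: 3.75
tool_pos: [0.4715, 0.1678, 0.3519]
eef_rot: [0.708, -0.706, -0.0, -0.0]
contact_force: [0.0, -0.7, -1.1]
opening: 0.571
clock: 4.38
tool_pos: [0.4709, 0.1649, 0.2407]
eef_rot: [0.707, -0.707, -0.001, 0.001]
contact_force: [-0.5, 0.1, -0.1]
opening: 0.57
```

View pics/a.png

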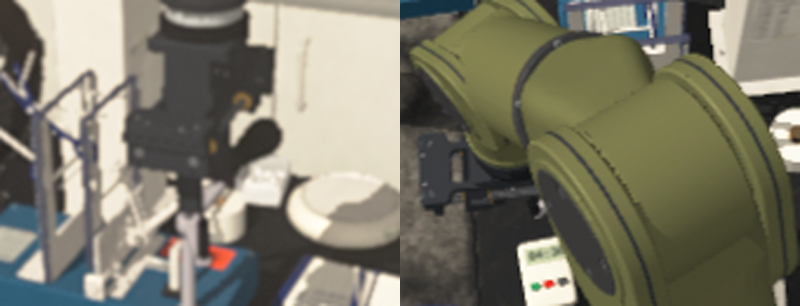

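```bash
python3 -m creep '[{"hand":0.05,"slide":[-0.002,0,0.015],"turn":0},{"hand":0.05,"slide":[0,0,0.015],"turn":0},{"hand":0.05,"slide":[0,0,0.013],"turn":0},{"hand":0.05,"slide":[0,0,0],"turn":0}]';  python3 - <<'E'
from plant import *
import cv2,numpy as np
s=snapshot("side"); cv2.imwrite("pics/b.png",cv2.resize(s["frame"][170:290,280:440,::-1],None,fx=5,fy=5,interpolation=cv2.INTER_CUBIC))
E
```

```text
clock: 4.97
tool_pos: [0.4716, 0.1672, 0.1985]
eef_rot: [0.707, -0.707, -0.0, 0.0]
contact_force: [0.5, -0.8, -0.2]
opening: 0.568
```

View pics/b.png

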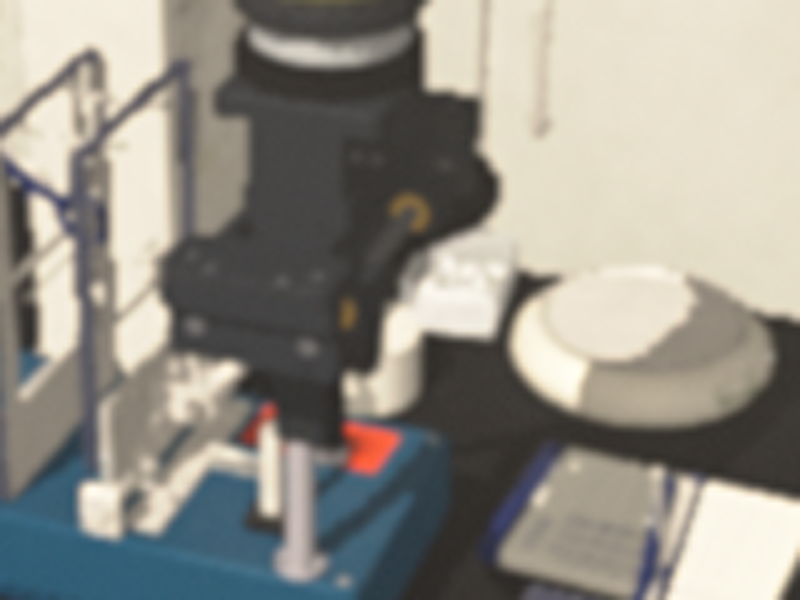

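The fingers stand around the pin at about (310,430) in the zoom, and the gripper body is clear. I'll lower slightly and close.

```bash
python3 -m creep '[{"hand":0.05,"slide":[0,0,0.007],"turn":0},{"hand":0.02,"slide":[0,0,0],"turn":0},{"hand":0.008,"slide":[0,0,0],"turn":0},{"hand":0.008,"slide":[0,0,0],"turn":0},{"hand":0.008,"slide":[0,0,0],"turn":0}]' 5; python3 -m creep '[{"hand":0.008,"slide":[0,0,0],"turn":0},{"hand":0.008,"slide":[0,0,0],"turn":0}]'
```

```text
clock: 5.65
tool_pos: [0.4721, 0.1665, 0.1918]
eef_rot: [0.707, -0.707, 0.001, 0.0]
contact_force: [4.0, -7.6, -1.2]
opening: 0.138
clock: 5.9
tool_pos: [0.4723, 0.1662, 0.1918]
eef_rot: [-0.707, 0.707, -0.001, -0.0]
contact_force: [2.7, -4.5, -0.9]
opening: 0.131
```

```bash
python3 -m creep '[{"hand":0.008,"slide":[0,-0.004,0],"turn":0},{"hand":0.008,"slide":[-0.002,-0.004,0],"turn":0},{"hand":0.008,"slide":[-0.002,-0.006,0],"turn":0},{"hand":0.008,"slide":[-0.002,-0.007,0],"turn":0},{"hand":0.008,"slide":[-0.001,-0.006,0],"turn":0}]'
```

```text
clock: 6.52
tool_pos: [0.4993, 0.1755, 0.1917]
eef_rot: [0.707, -0.707, -0.0, -0.001]
contact_force: [-1.3, 1.6, 1.8]
opening: 0.133
```

```bash
python3 -m creep '[{"hand":0.008,"slide":[0,-0.007,0],"turn":0},{"hand":0.008,"slide":[0,-0.007,0],"turn":0},{"hand":0.008,"slide":[0.001,-0.006,0],"turn":0},{"hand":0.008,"slide":[0.002,-0.007,0],"turn":0},{"hand":0.008,"slide":[0.002,-0.006,0],"turn":0}]'; python3 -m creep '[{"hand":0.008,"slide":[0.003,-0.006,0],"turn":0},{"hand":0.008,"slide":[0.003,-0.005,0],"turn":0},{"hand":0.008,"slide":[0.004,-0.006,0],"turn":0},{"hand":0.008,"slide":[0.004,-0.005,0],"turn":0},{"hand":0.008,"slide":[0,0,0],"turn":0}]'
```

```text
clock: 7.15
tool_pos: [0.5336, 0.1727, 0.192]
eef_rot: [0.708, -0.706, -0.001, -0.003]
contact_force: [1.1, 7.5, -2.1]
opening: 0.135
clock: 7.78
tool_pos: [0.5587, 0.1591, 0.1924]
eef_rot: [0.707, -0.707, 0.001, -0.006]
contact_force: [7.6, 8.0, -4.9]
opening: 0.125
```

```bash
python3 -m creep '[{"hand":0.04,"slide":[0,0,0],"turn":0},{"hand":0.04,"slide":[0,0,0],"turn":0},{"hand":0.04,"slide":[0,0,-0.02],"turn":0},{"hand":0.04,"slide":[0,0,-0.04],"turn":0},{"hand":0.04,"slide":[0,0,-0.05],"turn":0}]'
python3 - <<'E'
from plant import *
import cv2,numpy as np
s=snapshot("side"); a=cv2.resize(s["frame"][160:290,280:440,::-1],None,fx=2.5,fy=2.5,interpolation=cv2.INTER_CUBIC)
t=snapshot("top"); b=cv2.resize(t["frame"][170:300,240:400,::-1],None,fx=2.5,fy=2.5,interpolation=cv2.INTER_CUBIC)
cv2.imwrite("pics/c.png",np.hstack([a,b]))
E
```

```text
clock: 8.4
tool_pos: [0.5528, 0.1538, 0.3018]
eef_rot: [-0.707, 0.707, 0.0, -0.002]
contact_force: [0.0, 1.1, -0.8]
opening: 0.454
```

View pics/c.png

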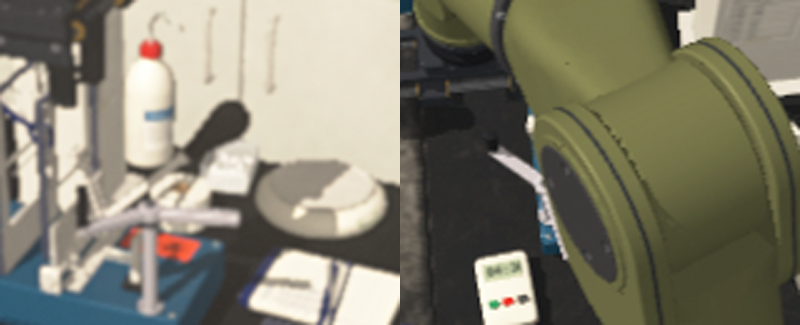

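Run:
```python
from h import *
t=dict(np.load("pics/top0.npz")); s=dict(np.load("pics/side0.npz"));q=np.load("pose.npy")
pin=world(t,276,226.5,.205);tip=world(s,375.2,246.8,.165);pv=W(q,(-105,62,165))
pv=np.array([.505,.114,.165]);print(pin,tip,pv)
b=np.arctan2(54,-38)
print(b-np.arctan2(*(pin-pv)[[1,0]])); print(tip-pv)
```

```text
[0.54556737 0.15951978 0.205     ] [0.42768764 0.09456509 0.165     ] [0.505 0.114 0.165]
1.3411409097978564
[-7.73123569e-02 -1.94349126e-02  2.77555756e-17]
```

```bash
python3 -m creep '[{"hand":0,"slide":[0.02,0.02,-0.02],"turn":0},{"hand":0,"slide":[0.03,0.02,0],"turn":0},{"hand":0,"slide":[0.03,0.02,0],"turn":0},{"hand":0,"slide":[0.03,0.02,0],"turn":0},{"hand":0,"slide":[0.009,0.007,0.01],"turn":0}]'; python3 -m creep '[{"hand":0,"slide":[0,0,0.01],"turn":0},{"hand":0,"slide":[0,0,0.01],"turn":0},{"hand":0,"slide":[0,0,0],"turn":0}]';  python3 - <<'E'
from plant import *
import cv2,numpy as np
s=snapshot("side"); cv2.imwrite("pics/d.png",cv2.resize(s["frame"][140:260,300:460,::-1],None,fx=5,fy=5,interpolation=cv2.INTER_CUBIC))
E
```

```text
clock: 9.12
tool_pos: [0.4656, 0.0337, 0.3113]
eef_rot: [-0.706, 0.708, -0.0, -0.001]
contact_force: [0.7, 0.6, -1.2]
opening: 0.007
clock: 9.5
tool_pos: [0.4666, 0.0373, 0.2905]
eef_rot: [0.708, -0.706, -0.001, 0.001]
contact_force: [-0.1, -0.6, -0.1]
opening: 0.003
```

View pics/d.png

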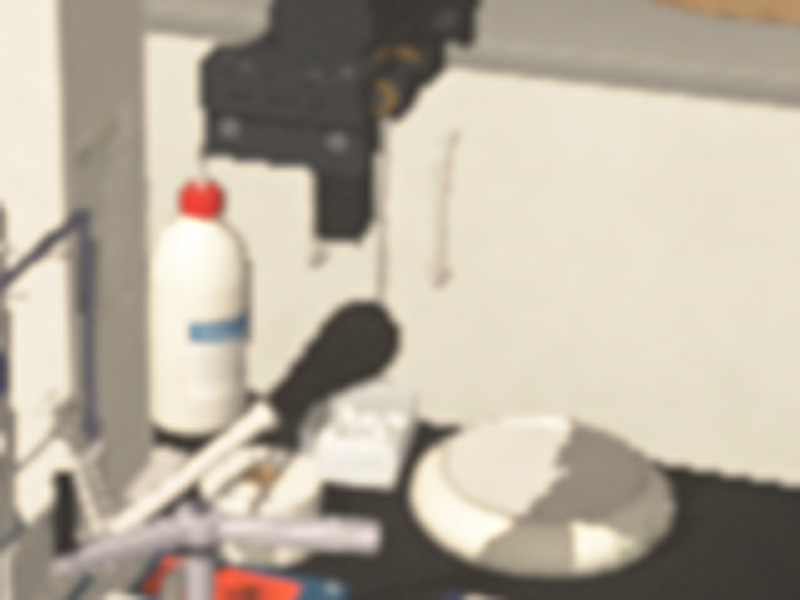

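```bash
python3 -m creep '[{"hand":0,"slide":[0.002,0,0.012],"turn":0},{"hand":0,"slide":[0,0,0.01],"turn":0},{"hand":0,"slide":[0,0,0.006],"turn":0},{"hand":0,"slide":[0,0,0.004],"turn":0},{"hand":0,"slide":[0,0,0],"turn":0}]'
```

```text
clock: 10.18
tool_pos: [0.4666, 0.0343, 0.2595]
eef_rot: [0.707, -0.707, -0.0, 0.0]
contact_force: [-0.1, 1.0, 0.9]
opening: 0.003
```

```bash
python3 -m creep '[{"hand":0,"slide":[0,0.002,0.004],"turn":0},{"hand":0,"slide":[0,0.004,0.005],"turn":0},{"hand":0,"slide":[0,0.005,0.006],"turn":0},{"hand":0,"slide":[0,0.005,0.006],"turn":0}]'; python3 -m creep '[{"hand":0,"slide":[0,0.005,0.006],"turn":0},{"hand":0,"slide":[0,0.005,0.006],"turn":0},{"hand":0,"slide":[0,0.004,0.006],"turn":0},{"hand":0,"slide":[0,0.004,0.006],"turn":0}]';python3 - <<'E'
from plant import *
import cv2,numpy as np
s=snapshot("side"); cv2.imwrite("pics/e.png",cv2.resize(s["frame"][150:270,300:460,::-1],None,fx=5,fy=5,interpolation=cv2.INTER_CUBIC))
E
```

```text
clock: 10.68
tool_pos: [0.45, 0.0342, 0.2383]
eef_rot: [0.707, -0.707, -0.0, 0.0]
contact_force: [-1.5, -0.5, 1.9]
opening: 0.005
clock: 11.18
tool_pos: [0.4327, 0.0343, 0.2143]
eef_rot: [0.707, -0.707, 0.0, -0.0]
contact_force: [-0.3, 0.2, 0.0]
opening: 0.003
```

View pics/e.png

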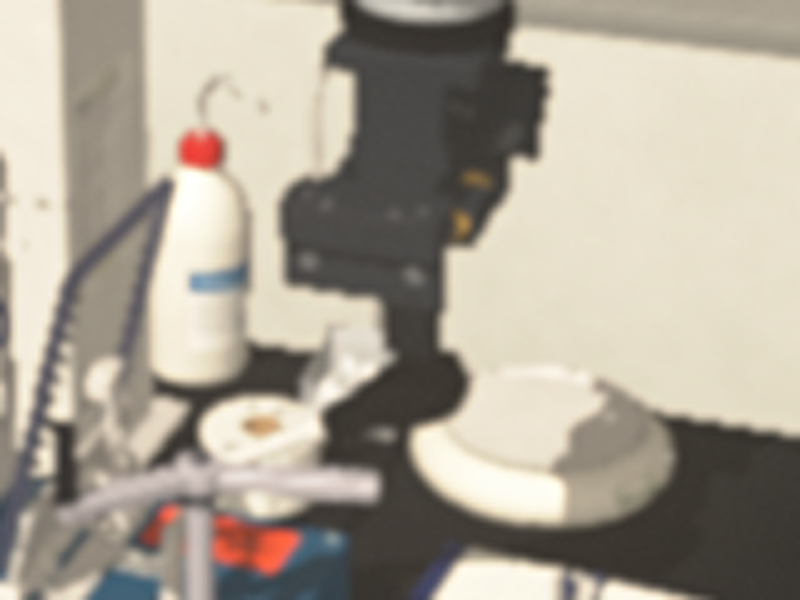

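The handle follows: the knob is under the fingertips at (430,375) and the plate is tilting open. I'll carry on down the arc.

```bash
python3 -m creep '[{"hand":0,"slide":[0,0.004,0.007],"turn":0},{"hand":0,"slide":[0,0.003,0.007],"turn":0},{"hand":0,"slide":[0,0.003,0.007],"turn":0},{"hand":0,"slide":[0,0.003,0.007],"turn":0},{"hand":0,"slide":[0,0.003,0.007],"turn":0}]'; python3 -m creep '[{"hand":0,"slide":[0,0.001,0.005],"turn":0},{"hand":0,"slide":[0,0.001,0.005],"turn":0},{"hand":0,"slide":[0,0,0.004],"turn":0},{"hand":0,"slide":[0,0,0],"turn":0}]'
```

```text
clock: 11.85
tool_pos: [0.4166, 0.0343, 0.1792]
eef_rot: [0.707, -0.707, 0.0, -0.0]
contact_force: [-0.4, -0.2, 0.8]
opening: 0.007
clock: 12.35
tool_pos: [0.4147, 0.0343, 0.1655]
eef_rot: [0.707, -0.707, -0.0, 0.0]
contact_force: [-0.2, 0.0, -0.2]
opening: 0.004
```

```bash
python3 -m creep '[{"hand":0,"slide":[0,0,0.003],"turn":0},{"hand":0,"slide":[0,0,0.003],"turn":0},{"hand":0,"slide":[0,0,0],"turn":0}]'; python3 -m creep '[{"hand":0,"slide":[0,0,0.002],"turn":0},{"hand":0,"slide":[0,0,0],"turn":0}]';python3 -m creep '[{"hand":0,"slide":[0,0,0.002],"turn":0},{"hand":0,"slide":[0,0,0],"turn":0}]'
```

```text
clock: 12.72
tool_pos: [0.4148, 0.0342, 0.16]
eef_rot: [0.707, -0.707, 0.0, -0.0]
contact_force: [-0.7, 0.1, 6.4]
opening: 0.005
clock: 12.98
tool_pos: [0.4147, 0.0342, 0.1592]
eef_rot: [0.707, -0.707, 0.001, -0.0]
contact_force: [-4.1, -0.1, 26.1]
opening: 0.007
clock: 13.22
tool_pos: [0.4153, 0.0341, 0.1584]
eef_rot: [-0.707, 0.707, -0.002, 0.001]
contact_force: [-4.5, 0.8, 41.6]
opening: 0.006
```

End stop reached: the force rose sharply at TCP z 0.159. I'm retreating.

```bash
python3 -m creep '[{"hand":0,"slide":[0,0,-0.004],"turn":0},{"hand":0,"slide":[0,0,-0.01],"turn":0},{"hand":0,"slide":[0,0,-0.04],"turn":0},{"hand":0,"slide":[0,0,-0.05],"turn":0},{"hand":0,"slide":[0,0,-0.05],"turn":0}]'; python3 -m creep '[{"hand":0,"slide":[0.05,0,0],"turn":0},{"hand":0,"slide":[0.05,0,0],"turn":0},{"hand":0,"slide":[0.05,0,0],"turn":0},{"hand":0,"slide":[0.05,0.01,0],"turn":0},{"hand":0,"slide":[0.05,0.01,0],"turn":0}]'; python3 -m creep '[{"hand":0,"slide":[0.05,0.01,0],"turn":0},{"hand":0,"slide":[0,0,0],"turn":0},{"hand":0,"slide":[0,0,0],"turn":0}]';python3 - <<'E'
from plant import *
from h import *
t=snapshot("top"); s=snapshot("side")
for n,x in(("f_top",t),("f_side",s)): cv2.imwrite(f"pics/{n}.png",x["frame"][:,:,::-1])
for n,x in(("top",t),("side",s)):
  for k in("handle_knob","stop_pin"):
    for d in pinpoint(k,x)[:2]: print(n,k,d["conf"],d["uv"],world(x,*d["uv"]).round(3))
im=t["frame"][:,:,::-1]; cv2.imwrite("pics/f1.png",np.hstack([cv2.resize(im[150:300,250:450],(400,300)),cv2.resize(s["frame"][160:310,240:440,::-1],(400,300))]))
q=np.load("pose.npy"); print("exp",W(q,(-193,-16,130)),[proj(x,W(q,(-193,-16,130))) for x in(t,s)])
P=cloud(t); m=np.zeros((480,640),bool); m[240:300,315:350]=1; m&=(P[...,2]>.11)&(P[...,0]<.45)
print(P[m].max(0),P[m].min(0)); print(get_state()["contact_force"])
for n in ("scale","timer","wash","clips","clamp","pad","roll","cleaner_bottle"):
    for d in pinpoint(n,t)[:1]: print(n,d["conf"],d["uv"])
E
```

```text
clock: 13.85
tool_pos: [0.4142, 0.0342, 0.3113]
eef_rot: [0.707, -0.707, -0.0, 0.0]
contact_force: [0.7, -0.4, -1.1]
opening: 0.003
clock: 14.48
tool_pos: [0.3941, -0.2172, 0.3098]
eef_rot: [0.707, -0.707, -0.0, -0.0]
contact_force: [0.2, 0.0, 0.5]
opening: 0.006
clock: 14.85
tool_pos: [0.3847, -0.265, 0.3096]
eef_rot: [0.707, -0.707, -0.0, -0.0]
contact_force: [0.5, -0.4, 0.2]
opening: 0.007
top handle_knob 0.98 [331.6, 280.2] [0.409 0.037 0.151]
top stop_pin 0.83 [277.7, 225.6] [0.547 0.155 0.206]
side handle_knob 0.7 [385.8, 247.4] [0.416 0.046 0.138]
side stop_pin 0.66 [313.9, 241.3] [0.545 0.163 0.192]
side stop_pin 0.25 [352.4, 246.1] [0.474 0.114 0.168]
exp [0.41719942 0.03451495 0.13      ] [array([331.92195926, 278.83502392]), array([386.63073593, 247.98068595])]
[0.44898133 0.09315554 1.37581146] [0.11235037 0.01630696 0.12354116]
[-0.02534081 -0.50510259  0.29925484]
scale 0.65 [425.0, 279.5]
timer 0.68 [280.7, 287.1]
wash 0.77 [425.6, 202.1]
clips 0.89 [428.5, 232.5]
pad 0.83 [365.3, 299.0]
roll 0.8 [387.3, 230.0]
cleaner_bottle 0.73 [206.6, 207.3]
```

View pics/f1.png

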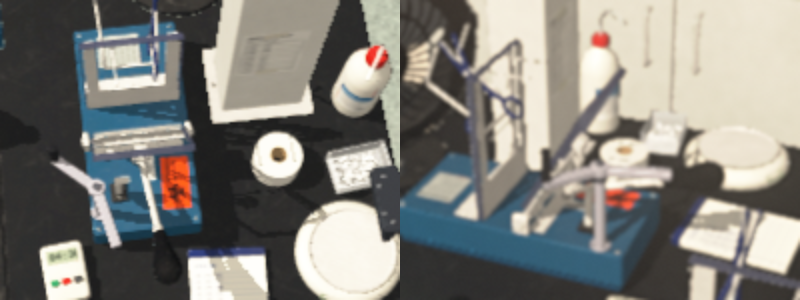

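View pics/f_top.png

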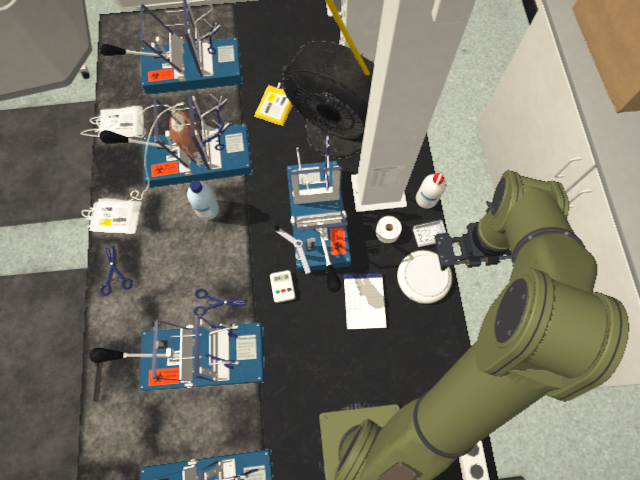

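The knob is within 1.5 px of its fully-down projection in both views, the bar points to the front, the bystanders haven't moved, and the arm is clear.

```bash
python3 -c "from plant import *; print(finish_job())"
```

```text
the job is handed in; nothing more can be done
None
```

The stop bar is swung out, the handle is fully down with the front plate open, and I handed the job in at about 15 s. No verdict was reported.

- **Stop bar:** I gripped the black pin and followed its arc while the handle was still up. Pictures taken after release put the bar at about 1.34 rad. That is an estimate from the images, good to perhaps 0.05 rad, against the 1.2 needed then and 1.1 at the end.
- **Handle:** I pushed the knob down from above with closed fingertips, mostly at about 60 mm/s, until it met the end stop at TCP height 0.159 m. Afterwards both cameras saw the knob within about 1.5 px of its expected fully-down position.
- **Force at the end stop:** my last small push briefly showed 41.6 N at the wrist, through the fingertips. That is under the 120 N wrist limit. The 40 N limit applies to the arm and gripper body, which did not appear to touch anything.
- **Bystanders and arm:** the networks found seven of the eight loose objects in the last picture from above. Six were within about 2 px of where they started. The clips were found only in that last picture, so I had nothing from that camera to compare them with. The tube clamp was missed, though in the picture it lies where it did at the start. The arm is parked clear, with contact force near zero.

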